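# Scatter potato chunks over a baking tray

### The job

First move the wooden turner from the baking tray to the chopping board and leave it lying flat there. Then pick up the shaker and, holding it above the tray without touching the tray, shake all six potato chunks out over the tray, in one layer and so evenly that every quarter marked by the tray's lines gets at least one chunk lying clearly in it. Stand the empty shaker back upright on the middle of the cork mat and let go; do not touch the chunks with the gripper, and leave the bottle, mill, jar and mug where they are.

Things in the scene. Friction and masses are not known exactly. Their poses are not given: they have to be found in the camera images.
- tray: dark steel baking tray, fixed, 200 (its x) x 270 (its y) mm outside; floor top 4 mm, rims 4 mm thick with their tops 20 mm above the counter; origin under its centre. Two thin pale lines along its x and y axes mark the four quarters
- turner: flat wooden turner, 260 mm long along its x, 60 g; handle 180 x 22 x 10 mm from x = -130 to +50 mm, blade 80 x 60 x 6 mm from x = +50 to +130 mm; origin at the middle of its flat underside. It starts lying across the long rims of the tray (underside 20 mm above the counter), its blade away from the robot
- board: wooden chopping board lying flat, fixed, 260 (its x) x 170 (its y) x 18 mm; origin under its centre
- mat: cork mat, fixed, 200 (its x) x 120 (its y) x 8 mm; origin under its centre; the shaker starts on it
- shaker: open-topped aluminium shaker, 220 g, 52 mm wide, walls 40 mm high and 4 mm thick, floor 4 mm thick, no lip; origin under its middle; x from -72 (open outlet end) to +80 mm (closed end). 44 mm wide inside, the outlet as wide. Chunks stay put when it is level and slide out when it is tilted outlet-down about 27 to 40 degrees, sooner if shaken
- shaker_grip (a point): middle of the shaker's dark wooden bar handle, at x = 15 mm and 90 mm above the underside; the bar is 14 mm wide and 14 mm high and runs along the shaker's x from -34 to +80 mm, on a post at each end
- shaker_outlet (a point): middle of the outlet's lower edge, at x = -72 mm in the shaker's frame, 4 mm above the underside
- chunk0: raw potato chunk, 22 x 18 x 18 mm, 10 g; origin at its centre. All six start lying flat on the shaker's floor
- chunk1: raw potato chunk, 22 x 18 x 18 mm, 10 g; origin at its centre. All six start lying flat on the shaker's floor
- chunk2: raw potato chunk, 22 x 18 x 18 mm, 10 g; origin at its centre. All six start lying flat on the shaker's floor
- chunk3: raw potato chunk, 22 x 18 x 18 mm, 10 g; origin at its centre. All six start lying flat on the shaker's floor
- chunk4: raw potato chunk, 22 x 18 x 18 mm, 10 g; origin at its centre. All six start lying flat on the shaker's floor
- chunk5: raw potato chunk, 22 x 18 x 18 mm, 10 g; origin at its centre. All six start lying flat on the shaker's floor
- oil: bystander: green oil bottle, radius 29 mm, 220 mm tall, origin under its centre
- mill: bystander: dark wooden pepper mill, radius 28 mm at the foot, 188 mm tall, origin under its centre
- jar: bystander: glass storage jar, radius 38 mm, 120 mm tall, origin under its centre
- mug: bystander: white mug, radius 38 mm, 85 mm tall, handle to its +y, origin under its centre

How it is judged (in metres and radians):
On the way, in this order (a step that is already met when the one before it is completed fails the run):
1. the turner lies flat on the chopping board, let go (x of turner in the frame of board between -0.1 and 0.1 m and y of turner in the frame of board between -0.07 and 0.07 m and z of turner in the frame of board below 0.027 m and angle between turner's own z axis and vertical below 0.15 rad and contact force between the fingers and turner below 0.1 N and linear speed of turner below 0.03 m/s), for 0.2 s.
2. the shaker is held with its outlet over the tray, clear of it (x of shaker_outlet in the frame of tray between -0.1 and 0.1 m and y of shaker_outlet in the frame of tray between -0.135 and 0.135 m and z of shaker_outlet in the frame of tray above 0.035 m), for 0.1 s.
3. all six chunks lie on the tray in one layer, at least one in each quarter, while the shaker is still held up (x of chunk0 in the frame of tray between -0.097 and 0.097 m and y of chunk0 in the frame of tray between -0.132 and 0.132 m and z of each of chunk0, chunk1, chunk2, chunk3, chunk4, chunk5 in the frame of tray below 0.022 m and x of chunk1 in the frame of tray between -0.097 and 0.097 m and y of chunk1 in the frame of tray between -0.132 and 0.132 m and x of chunk2 in the frame of tray between -0.097 and 0.097 m and y of chunk2 in the frame of tray between -0.132 and 0.132 m and x of chunk3 in the frame of tray between -0.097 and 0.097 m and y of chunk3 in the frame of tray between -0.132 and 0.132 m and x of chunk4 in the frame of tray between -0.097 and 0.097 m and y of chunk4 in the frame of tray between -0.132 and 0.132 m and x of chunk5 in the frame of tray between -0.097 and 0.097 m and y of chunk5 in the frame of tray between -0.132 and 0.132 m and ((x of chunk0 in the frame of tray below -0.008 m and y of chunk0 in the frame of tray below -0.008 m) or (x of chunk1 in the frame of tray below -0.008 m and y of chunk1 in the frame of tray below -0.008 m) or (x of chunk2 in the frame of tray below -0.008 m and y of chunk2 in the frame of tray below -0.008 m) or (x of chunk3 in the frame of tray below -0.008 m and y of chunk3 in the frame of tray below -0.008 m) or (x of chunk4 in the frame of tray below -0.008 m and y of chunk4 in the frame of tray below -0.008 m) or (x of chunk5 in the frame of tray below -0.008 m and y of chunk5 in the frame of tray below -0.008 m)) and ((x of chunk0 in the frame of tray below -0.008 m and y of chunk0 in the frame of tray above 0.008 m) or (x of chunk1 in the frame of tray below -0.008 m and y of chunk1 in the frame of tray above 0.008 m) or (x of chunk2 in the frame of tray below -0.008 m and y of chunk2 in the frame of tray above 0.008 m) or (x of chunk3 in the frame of tray below -0.008 m and y of chunk3 in the frame of tray above 0.008 m) or (x of chunk4 in the frame of tray below -0.008 m and y of chunk4 in the frame of tray above 0.008 m) or (x of chunk5 in the frame of tray below -0.008 m and y of chunk5 in the frame of tray above 0.008 m)) and ((x of chunk0 in the frame of tray above 0.008 m and y of chunk0 in the frame of tray below -0.008 m) or (x of chunk1 in the frame of tray above 0.008 m and y of chunk1 in the frame of tray below -0.008 m) or (x of chunk2 in the frame of tray above 0.008 m and y of chunk2 in the frame of tray below -0.008 m) or (x of chunk3 in the frame of tray above 0.008 m and y of chunk3 in the frame of tray below -0.008 m) or (x of chunk4 in the frame of tray above 0.008 m and y of chunk4 in the frame of tray below -0.008 m) or (x of chunk5 in the frame of tray above 0.008 m and y of chunk5 in the frame of tray below -0.008 m)) and ((x of chunk0 in the frame of tray above 0.008 m and y of chunk0 in the frame of tray above 0.008 m) or (x of chunk1 in the frame of tray above 0.008 m and y of chunk1 in the frame of tray above 0.008 m) or (x of chunk2 in the frame of tray above 0.008 m and y of chunk2 in the frame of tray above 0.008 m) or (x of chunk3 in the frame of tray above 0.008 m and y of chunk3 in the frame of tray above 0.008 m) or (x of chunk4 in the frame of tray above 0.008 m and y of chunk4 in the frame of tray above 0.008 m) or (x of chunk5 in the frame of tray above 0.008 m and y of chunk5 in the frame of tray above 0.008 m)) and height (world z) of shaker above 0.03 m and contact force between the fingers and shaker above 1 N), for 0.2 s.
At the end, for the whole second after the job is handed in: All 6 chunks in the tray in one layer (centres below 22 mm), each quarter having one 8 mm or more from both lines; turner flat on the board, middle within 100 x 70 mm of its centre; shaker upright (0.1 rad) on the mat, within 60 x 40 mm of its centre (along x, y of board and mat); all at rest (x of chunk0 in the frame of tray between -0.097 and 0.097 m and y of chunk0 in the frame of tray between -0.132 and 0.132 m and z of each of chunk0, chunk1, chunk2, chunk3, chunk4, chunk5 in the frame of tray below 0.022 m and x of chunk1 in the frame of tray between -0.097 and 0.097 m and y of chunk1 in the frame of tray between -0.132 and 0.132 m and x of chunk2 in the frame of tray between -0.097 and 0.097 m and y of chunk2 in the frame of tray between -0.132 and 0.132 m and x of chunk3 in the frame of tray between -0.097 and 0.097 m and y of chunk3 in the frame of tray between -0.132 and 0.132 m and x of chunk4 in the frame of tray between -0.097 and 0.097 m and y of chunk4 in the frame of tray between -0.132 and 0.132 m and x of chunk5 in the frame of tray between -0.097 and 0.097 m and y of chunk5 in the frame of tray between -0.132 and 0.132 m and ((x of chunk0 in the frame of tray below -0.008 m and y of chunk0 in the frame of tray below -0.008 m) or (x of chunk1 in the frame of tray below -0.008 m and y of chunk1 in the frame of tray below -0.008 m) or (x of chunk2 in the frame of tray below -0.008 m and y of chunk2 in the frame of tray below -0.008 m) or (x of chunk3 in the frame of tray below -0.008 m and y of chunk3 in the frame of tray below -0.008 m) or (x of chunk4 in the frame of tray below -0.008 m and y of chunk4 in the frame of tray below -0.008 m) or (x of chunk5 in the frame of tray below -0.008 m and y of chunk5 in the frame of tray below -0.008 m)) and ((x of chunk0 in the frame of tray below -0.008 m and y of chunk0 in the frame of tray above 0.008 m) or (x of chunk1 in the frame of tray below -0.008 m and y of chunk1 in the frame of tray above 0.008 m) or (x of chunk2 in the frame of tray below -0.008 m and y of chunk2 in the frame of tray above 0.008 m) or (x of chunk3 in the frame of tray below -0.008 m and y of chunk3 in the frame of tray above 0.008 m) or (x of chunk4 in the frame of tray below -0.008 m and y of chunk4 in the frame of tray above 0.008 m) or (x of chunk5 in the frame of tray below -0.008 m and y of chunk5 in the frame of tray above 0.008 m)) and ((x of chunk0 in the frame of tray above 0.008 m and y of chunk0 in the frame of tray below -0.008 m) or (x of chunk1 in the frame of tray above 0.008 m and y of chunk1 in the frame of tray below -0.008 m) or (x of chunk2 in the frame of tray above 0.008 m and y of chunk2 in the frame of tray below -0.008 m) or (x of chunk3 in the frame of tray above 0.008 m and y of chunk3 in the frame of tray below -0.008 m) or (x of chunk4 in the frame of tray above 0.008 m and y of chunk4 in the frame of tray below -0.008 m) or (x of chunk5 in the frame of tray above 0.008 m and y of chunk5 in the frame of tray below -0.008 m)) and ((x of chunk0 in the frame of tray above 0.008 m and y of chunk0 in the frame of tray above 0.008 m) or (x of chunk1 in the frame of tray above 0.008 m and y of chunk1 in the frame of tray above 0.008 m) or (x of chunk2 in the frame of tray above 0.008 m and y of chunk2 in the frame of tray above 0.008 m) or (x of chunk3 in the frame of tray above 0.008 m and y of chunk3 in the frame of tray above 0.008 m) or (x of chunk4 in the frame of tray above 0.008 m and y of chunk4 in the frame of tray above 0.008 m) or (x of chunk5 in the frame of tray above 0.008 m and y of chunk5 in the frame of tray above 0.008 m)) and x of turner in the frame of board between -0.1 and 0.1 m and y of turner in the frame of board between -0.07 and 0.07 m and z of turner in the frame of board below 0.027 m and angle between turner's own z axis and vertical below 0.15 rad and x of shaker in the frame of mat between -0.06 and 0.06 m and y of shaker in the frame of mat between -0.04 and 0.04 m and angle between shaker's own z axis and vertical below 0.1 rad and z of shaker in the frame of mat below 0.014 m and linear speed of each of chunk0, chunk1, chunk2, chunk3, chunk4, chunk5, shaker, turner below 0.02 m/s); the robot touches nothing.
It fails at once if the bottle, mill, jar or mug is shifted more than 25 mm or tipped (distance of any of oil, mill, jar, mug from where it was at the start of the episode above 0.025 m or angle between any of oil, mill, jar, mug's own z axis and vertical above 0.3 rad).
It fails at once if the gripper touches a chunk (contact force between the fingers and chunk0 above 0.3 N or contact force between the fingers and chunk1 above 0.3 N or contact force between the fingers and chunk2 above 0.3 N or contact force between the fingers and chunk3 above 0.3 N or contact force between the fingers and chunk4 above 0.3 N or contact force between the fingers and chunk5 above 0.3 N).
It fails at once if the shaker touches the tray (contact force between shaker and tray above 1 N).
It also fails if it takes over 72 s, if anything falls off the work surface, if the arm or the gripper's body presses on something with over 40 N, if the wrist force passes 120 N, or if a joint passes its speed limit or range.

### The arm

A 6-joint arm with a two-finger parallel gripper is mounted at the origin on the work surface. World frame = base frame: x ahead of the robot, y to its left, z up, the work surface at z = 0. Lengths are in m, angles in degrees, forces in N, time in s.
With the tool pointing down it reaches from about 0.25 to 0.725 m from the base axis. Payload 9.7 kg.
Tool frame: the origin (TCP) lies between the finger pads; the fingertips stand 25 mm ahead of it and the grasp point (between the pads) lies 6 mm ahead of it; z points along the fingers, y is the line along which they close (so a half turn about z gives the same grasp; the last joint's range is limited). The gripper opens to 85 mm and grips with 20 to 120 N. Pads are 22 mm wide; open, the fingers measure 114 mm over their backs; the gripper's body (76 mm by 85 mm) begins 54 mm behind the grasp point. The pads swing forward as they close: fully open they stand 13 mm farther back than shut.
Start: joints at [-69.041, 4.979, 10.078, 95.1, 0, 90], TCP at [0.197, -0.514, 0.256] pointing down, gripper open.
Joint ranges: [-179.16, 179.16], [-48.56, 103.87], [-65.8, 70.77], [-126.05, 130.52], [-82.76, 87.17], [-180, 180]. Speed limits (degrees/s): [127.2, 127.2, 147.25, 180, 180, 180].

### API

Orientations are given as [roll, pitch, yaw] about the fixed x, y, z axes, in that order (R = Rz(yaw) Ry(pitch) Rx(roll)).
In Python, from workcell import bot gives the robot as it stands.
- The arm moves only by the shell command python3 drive.py [FORCE], which reads ROWS from standard input. ROWS is a JSON list of rows, 1 to 5 of them, each of 5 numbers: dx, dy, dz in mm, then a turn about the tool's z in units of 10 degrees, then the finger opening in m; each row is the pose to reach, as a shift and turn from the pose commanded when the command began, along the tool's axes at that moment; what a row does not reach only later rows make up. A row lasts 1/12 s, in which the tool goes at most 0.0417 m and 7.16 degrees, less where a joint would pass 70% of its speed; a pose out of reach is approached as far as the arm can. The fingers move at their own pace and stop on an object; FORCE is the grip in N (left out, the last holds). Time passes only in rows, so rows that do not move let the fingers close. It prints the time, the measured TCP pose, the force, the opening and the grip force at its end. Input that does not fit is refused with a message, and nothing moves.
- bot.get_obs(): the state, without advancing time (a new reading comes with each control period).
- bot.camera(name): name is "scene" or "top" or "wrist"; returns the picture (420x560x3 uint8, blue, green, red); there is no depth.
- bot.camera_info(name): a dict with "mtx" (3x3 intrinsics, pixels), "extrinsics" (4x4, takes a point from camera to world coordinates). Camera axes: x right, y down, z forward; pixel columns grow to the right and rows downward; lengths in m; the calibration is good to about 2 mm. A picture is of the moment at which its call begins: read the wrist's pose just before it. camera_info takes no time and is no camera call; for the wrist camera it gives the pose at the moment of the call.
- bot.job_done(): hands the job in; it is judged then, once.
The state is a dict: "time": time; "q": joint angles; "qd": joint speeds; "joint_efforts": joint torques, N m; "ee_pos": TCP position; "tcp_rot": TCP orientation; "wrist_force": force on the tool from outside, world axes, zero at the start; "torque": the same for the moment, N m; "opening": finger opening in m; "grasp_force": force on a finger pad.
Only numpy, scipy, OpenCV 4.12 (cv2) and the standard library are available. Lean on these libraries where they do the work, as an engineer would, in place of code of your own. Each camera call takes 0.05 s, during which the arm holds its last target. There are 200 camera calls.

## Working session

There is one attempt and no reset: what is moved stays moved. The work goes in short steps, Python scripts to look and compute and a shell command to move; the robot and the scene stay as the last step left them, time stands still between calls to the robot, and variables do not carry over. Pictures are saved under pics/ and viewed, at most 10 in all, crops included, and the job is handed in when it is done.

```bash
ls; mkdir -p pics; python3 - <<'E'
from workcell import bot
import cv2
for n in("top","scene"):
    cv2.imwrite(f"pics/{n}0.png",bot.camera(n)); i=bot.camera_info(n); print(n,i["mtx"],i["extrinsics"])
o=bot.get_obs();print(o["time"],o["ee_pos"],o["tcp_rot"],o["opening"])
E
```

```text
drive.py
pics
workcell.py
top [[511.38219419   0.         278.81742232]
 [  0.         511.38219419 203.16177346]
 [  0.           0.           1.        ]] [[ 0.02864096 -0.99278864  0.11640625  0.45297604]
 [-0.99958771 -0.0282101   0.00534754 -0.0222379 ]
 [-0.00202514 -0.11651142 -0.99318729  1.27035103]
 [ 0.          0.          0.          1.        ]]
scene [[527.59465546   0.         276.7330579 ]
 [  0.         527.59465546 204.81026579]
 [  0.           0.           1.        ]] [[-0.85542055  0.40742697 -0.31977952  0.95221199]
 [ 0.51790257  0.66605934 -0.53678849  0.61644881]
 [-0.00570997 -0.62479455 -0.78076832  0.99645351]
 [ 0.          0.          0.          1.        ]]
0.1 [ 0.196665   -0.51345051  0.25564389] [-1.79930660e+02  1.35829888e-03  2.09569498e+01] 0.08537149804824927
```
View pics/top0.png

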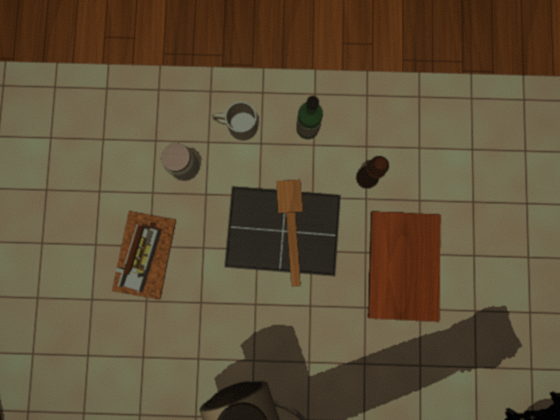

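View pics/scene0.png

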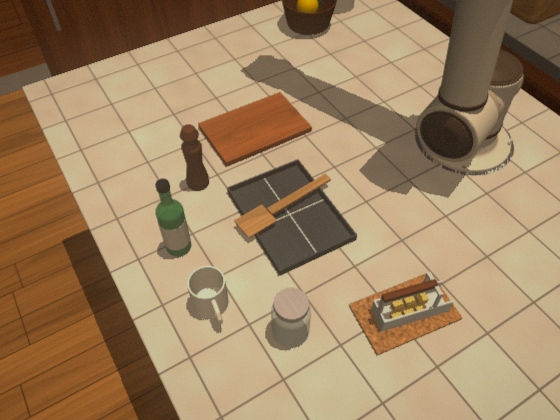

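The top view (up = +x, left = +y) shows:
- the tray at about (283,231), with the turner across it from (290,181) to (296,285)
- the board at (405,266)
- the mat and shaker at (144,256)
- the mug (240,120), bottle (310,117), jar (178,160) and mill (370,172)

The scene view agrees with this layout.

```bash
cat > h.py <<'E'
from workcell import bot
import cv2, numpy as np
from scipy.spatial.transform import Rotation as Rot
def ray(info,uv,z):
    K,E=np.array(info["mtx"]),np.array(info["extrinsics"])
    d=E[:3,:3]@np.linalg.inv(K)@np.array([uv[0],uv[1],1.]); o=E[:3,3]
    return (o+d*(z-o[2])/d[2])
def proj(info,p):
    K,E=np.array(info["mtx"]),np.array(info["extrinsics"])
    c=K@(E[:3,:3].T@(np.asarray(p,float)-E[:3,3])); return c[:2]/c[2]
def rect(info,mask,z):
    """largest contour of mask -> plane z -> min-area rect: centre, sizes, direction of long side (deg)"""
    c=max(cv2.findContours(mask.astype(np.uint8),cv2.RETR_EXTERNAL,cv2.CHAIN_APPROX_NONE)[0],key=cv2.contourArea)
    w=np.array([ray(info,p[0],z)[:2] for p in c],np.float32)
    b=cv2.boxPoints(cv2.minAreaRect(w)); e=[b[1]-b[0],b[2]-b[1]]; e.sort(key=np.linalg.norm)
    return b.mean(0),np.linalg.norm(e,axis=1),(np.degrees(np.arctan2(e[1][1],e[1][0])))%180
def tcp():
    o=bot.get_obs(); return np.array(o["ee_pos"]),Rot.from_euler("xyz",o["tcp_rot"],degrees=True)
E
python3 - <<'E'
from h import *
im=cv2.imread("pics/top0.png"); i=bot.camera_info("top")
hsv=cv2.cvtColor(im,cv2.COLOR_BGR2HSV)
for n,p in dict(tray=(250,200),board=(405,266),mat=(125,280),mat2=(160,230),turner=(294,250),blade=(290,195),bar=(148,250),tile=(330,320)).items(): print(n,hsv[p[1],p[0]])
def box(x0,y0,x1,y1):
    m=np.zeros(im.shape[:2],bool); m[y0:y1,x0:x1]=1; return m
H,S,V=[hsv[...,k].astype(int) for k in range(3)]
for n,b,z,m in [("board",box(355,200,455,335),.018,(S>140)),("mat",box(105,200,185,305),.008,(S>130)|(V<60)),("tray",box(215,175,350,285),.02,(V<75))]:
    m=cv2.morphologyEx((b&m).astype(np.uint8),cv2.MORPH_CLOSE,np.ones((5,5))); print(n,rect(i,m,z))
m=box(270,170,310,295)&(S>110)&(V>85); print("turner",rect(i,m,.03))
s=cv2.imread("pics/scene0.png")
a=cv2.resize(im[200:310,100:190],None,fx=4.5,fy=4.5,interpolation=2)[:480]
c=cv2.resize(s[265:360,340:470],None,fx=3,fy=3,interpolation=2)
o=np.zeros((500,800,3),np.uint8); o[:a.shape[0],:a.shape[1]]=a; o[:c.shape[0],407:407+390]=c
cv2.imwrite("pics/crop1.png",o)
E
```

```text
tray [15 57 45]
board [ 11 202  82]
mat [30 37 75]
mat2 [ 15 161  49]
turner [ 14 172 107]
blade [ 14 169 118]
bar [ 29 126 119]
tile [ 21  83 117]
board (array([ 0.45674193, -0.32487783], dtype=float32), array([0.17053393, 0.25876403], dtype=float32), np.float32(178.94551))
mat (array([0.46444437, 0.312781  ], dtype=float32), array([0.11990208, 0.19882506], dtype=float32), np.float32(171.6638))
tray (array([0.536262 , 0.0290509], dtype=float32), array([0.1574067, 0.1991471], dtype=float32), np.float32(177.28175))
turner (array([ 0.52833664, -0.04510808], dtype=float32), array([0.05947136, 0.25923213], dtype=float32), np.float32(4.059051))
```

View pics/crop1.png

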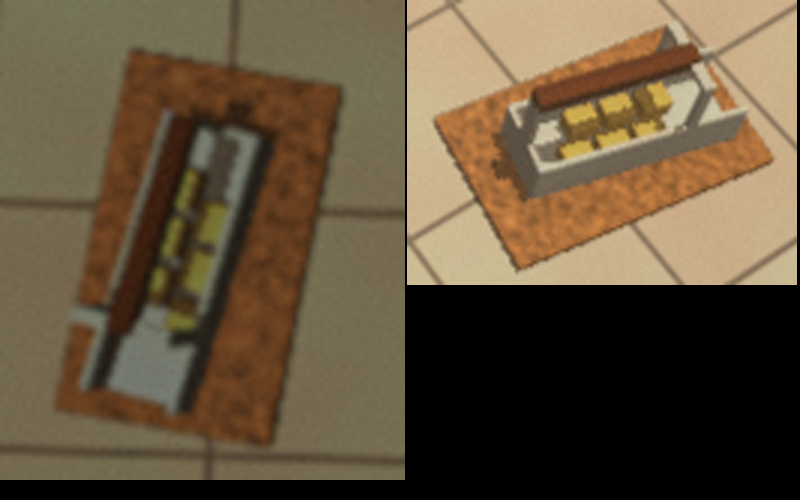

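The crops show the shaker's outlet facing the robot (top-view crop bottom, about pixel (130,288) in the full picture), with the closed end away. The six chunks lie in two staggered rows of three. Next I'll locate the tray from its hull and the handle bar from both views.

```bash
python3 - <<'E'
from h import *
im=cv2.imread("pics/top0.png"); s=cv2.imread("pics/scene0.png"); I=bot.camera_info("top"); J=bot.camera_info("scene")
hsv=cv2.cvtColor(im,cv2.COLOR_BGR2HSV); V=hsv[...,2].astype(int); S=hsv[...,1].astype(int)
m=np.zeros(V.shape,bool); m[178:282,218:348]=1
m=cv2.morphologyEx((m&(V<75)&(S<110)).astype(np.uint8),cv2.MORPH_OPEN,np.ones((3,3)))
pts=cv2.findNonZero(m)
w=np.array([ray(I,p[0],.02)[:2] for p in pts],np.float32)
r=cv2.minAreaRect(w); b=cv2.boxPoints(r); print("tray",r)
# bar: dark red-brown
def bar(img,x0,y0,x1,y1):
    h=cv2.cvtColor(img,cv2.COLOR_BGR2HSV).astype(int)
    k=((h[...,0]<13)|(h[...,0]>170))&(h[...,1]>110)&(h[...,2]<(75 if img is im else 110))
    q=np.zeros(k.shape,np.uint8); q[y0:y1,x0:x1]=k[y0:y1,x0:x1]
    q=cv2.morphologyEx(q,cv2.MORPH_OPEN,np.ones((2,2)))
    n,l,st,_=cv2.connectedComponentsWithStats(q); j=1+np.argmax(st[1:,4])
    p=np.argwhere(l==j)[:,::-1].astype(np.float32); (c,sz,a)=cv2.minAreaRect(p); bx=cv2.boxPoints((c,sz,a))
    e=sorted([(bx[1]-bx[0]),(bx[2]-bx[1])],key=np.linalg.norm)[1]/2
    print(st[j],c,sz); return c-e,c+e
a=bar(im,118,215,150,280); print("top bar",[ray(I,p,.103)[:2] for p in a],a)
c=bar(s,375,270,445,305); print("scene bar",[ray(J,p,.100)[:2] for p in c],c)
# jar/mill foot rough
for n,p in dict(jar=(178,158),mill=(378,165),oil=(312,104)).items(): print(n,ray(I,p,{"jar":.12,"mill":.188,"oil":.22}[n])[:2])
# turner approach
p,R=tcp(); q,=[bot.get_obs()["q"]]; print(q)
print("delta tool",R.inv().apply(np.array([.543,-.044,.12])-p))
E
```

```text
tray ((0.5334499478340149, -0.026683688163757324), (0.26854410767555237, 0.19909626245498657), 87.01591491699219)
[125 227  19  48 249] (134.3701171875, 250.6156768798828) (5.607569694519043, 50.22951126098633)
top bar [array([0.41737498, 0.32303867]), array([0.52683941, 0.29563579])] (array([126.87901688, 274.58721161]), array([141.8612175 , 226.64414215]))
[424 288   7   4  16] (426.9706115722656, 289.3823547363281) (2.1828207969665527, 6.5484619140625)
scene bar [array([0.45267216, 0.32760119]), array([0.43992481, 0.33130976])] (array([423.79412842, 290.17648315]), array([430.14709473, 288.58822632]))
jar [0.68531342 0.21767299]
mill [ 0.66842498 -0.22710334]
oil [ 0.78924347 -0.08071441]
[-6.90412096e+01  5.00878215e+00  1.00387641e+01  9.50993222e+01
 -1.35607036e-03  9.00018422e+01]
delta tool [ 0.49133463 -0.31435932  0.13601278]
```

Tray centre is (0.533,-0.027), yaw -3°. The bar runs from (0.417,0.323) to (0.527,0.296), so the shaker yaw is -14°. Now for the turner.

Careful with the scale: shifts go in mm and turns go in units of 10 degrees. That gives: 0.2 m is 200, -0.13 m is -130, 17 degrees is 1.7.

```bash
echo '[[200,-130,0,0,0.085],[200,-130,0,0,0.06],[200,-130,0,0,0.05],[200,-130,0,1.7,0.05],[200,-130,0,1.7,0.05]]' | python3 drive.py 40
python3 - <<'E'
from h import *
p,R=tcp(); print("delta tool",R.inv().apply(np.array([.543,-.044,.12])-p))
E
```

```text
time: 0.52
ee_pos: [0.3143, -0.3515, 0.2561]
tcp_rot: [-180.0, 0.0, 8.1]
wrist_force: [0.3, -0.4, 0.0]
opening: 0.0499
grasp_force: 0.0
delta tool [ 0.26954357 -0.27236275  0.13612113]
```

To row units: -0.15 m is -150, 0.15 m is 150, 4 degrees is 0.4.

```bash
echo '[[150,-150,20,0.4,0.05],[150,-150,20,0.4,0.05],[150,-150,20,0.4,0.05],[150,-150,20,0.4,0.05],[150,-150,20,0.4,0.05]]' | python3 drive.py >/dev/null
python3 - <<'E'
from h import *
p,R=tcp(); print(p,R.as_euler("xyz",degrees=True),"delta tool",R.inv().apply(np.array([.543,-.044,.12])-p))
E
```

```text
[ 0.43821033 -0.18489639  0.23649981] [ 1.79998313e+02 -2.86054891e-03  4.33103687e+00] delta tool [ 0.11512495 -0.13258387  0.11650165]
```

```bash
echo '[[115,-133,60,0,0.05],[115,-133,60,0,0.05],[115,-133,60,0,0.05],[115,-133,90,0,0.05],[115,-133,117,0,0.05]]' | python3 drive.py >/dev/null
echo '[[0,0,30,0,0.05],[0,0,30,0,0.05]]' | python3 drive.py 
python3 - <<'E'
from h import *
p,R=tcp(); print(p,"delta tool",R.inv().apply(np.array([.543,-.044,.046])-p))
i=bot.camera_info("wrist"); cv2.imwrite("pics/w1.png",bot.camera("wrist")); print(proj(i,[.543,-.044,.03]),i["extrinsics"])
E
```

```text
time: 1.52
ee_pos: [0.5353, -0.0493, 0.0954]
tcp_rot: [-179.9, 0.6, 4.5]
wrist_force: [-0.8, -0.7, -0.9]
opening: 0.0499
grasp_force: 0.0
[ 0.5353083  -0.04931227  0.0953948 ] delta tool [ 0.00858325 -0.00461212  0.0493182 ]
[272.12167096 224.22375508] [[ 0.07791603 -0.95124379 -0.29843649  0.61031336]
 [-0.99695898 -0.07475582 -0.02200829 -0.04337832]
 [-0.00137461  0.29924373 -0.95417572  0.21252637]
 [ 0.          0.          0.          1.        ]]
```

View pics/w1.png

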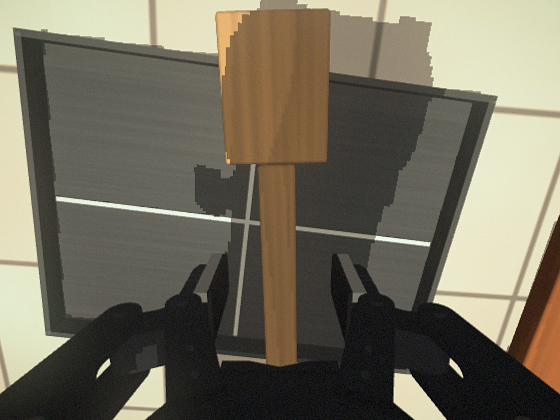

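The wrist view has the handle centred at column 279 on row 224, between the fingers and within about 4 mm. I'll descend and grip.

To row units: 0.043 m is 43, 0.002 m is 2.

```bash
echo '[[0,2,43,0,0.05],[0,2,43,0,0.05],[0,2,43,0,0.05],[0,2,43,0,0.05]]' | python3 drive.py ; python3 - <<'E'
from h import *
p,R=tcp(); print(p,"delta tool",R.inv().apply(np.array([.543,-.046,.046])-p))
E
```

```text
time: 1.9
ee_pos: [0.5392, -0.0534, 0.0622]
tcp_rot: [180.0, -0.1, 4.3]
wrist_force: [0.2, 0.6, 0.5]
opening: 0.0501
grasp_force: 0.0
[ 0.53921256 -0.05341097  0.06219274] delta tool [ 0.00429059 -0.00711403  0.01620041]
```

To row units: 0.016 m is 16, -0.005 m is -5.

```bash
echo '[[4,-5,16,0,0.05],[4,-5,16,0,0.05],[4,-5,16,0,0.05]]' | python3 drive.py ; echo '[[0,0,0,0,0.01],[0,0,0,0,0.01],[0,0,0,0,0.01],[0,0,0,0,0.01],[0,0,0,0,0.01]]' | python3 drive.py 40
```

```text
time: 2.15
ee_pos: [0.5425, -0.0477, 0.0451]
tcp_rot: [180.0, -0.1, 4.3]
wrist_force: [-0.1, -0.4, 0.3]
opening: 0.0499
grasp_force: 0.0
time: 2.57
ee_pos: [0.5426, -0.0477, 0.0449]
tcp_rot: [180.0, -0.1, 4.3]
wrist_force: [-1.6, -1.0, 5.5]
opening: 0.0207
grasp_force: 39.5
```

```bash
echo '[[0,0,-40,0,0.01],[0,0,-60,0,0.01],[-20,35,-60,0,0.01],[-40,70,-60,0.2,0.01],[-50,110,-60,0.5,0.01]]' | python3 drive.py 40
echo '[[-40,160,0,0,0.01],[-40,160,0,0,0.01],[-40,160,0,0,0.01],[-40,160,0,0,0.01],[-40,160,0,0,0.01]]' | python3 drive.py
python3 - <<'E'
from h import *
p,R=tcp(); print(p,R.as_euler("xyz",degrees=True),"delta tool",R.inv().apply(np.array([.472,-.324,.046])-p),bot.get_obs()["opening"])
E
```

```text
time: 2.98
ee_pos: [0.4993, -0.1614, 0.1046]
tcp_rot: [180.0, -0.1, -0.6]
wrist_force: [1.9, -0.4, -0.9]
opening: 0.021
grasp_force: 39.9
time: 3.4
ee_pos: [0.4566, -0.3262, 0.1038]
tcp_rot: [179.9, -0.0, -1.0]
wrist_force: [0.5, -0.3, -0.6]
opening: 0.021
grasp_force: 39.9
[ 0.45661006 -0.32624791  0.10377379] [ 1.79870614e+02 -1.61034517e-02 -9.65843410e-01] delta tool [ 0.01533362 -0.00263747  0.0577723 ] 0.021018569010595414
```

```bash
echo '[[15,-2,40,0,0.01],[15,-2,50,0,0.01],[15,-2,58,0,0.01],[15,-2,58,0,0.01]]' | python3 drive.py
echo '[[0,0,0,0,0.05],[0,0,0,0,0.05],[0,0,0,0,0.05],[0,0,-30,0,0.05],[0,0,-70,0,0.05]]' | python3 drive.py
echo '[[0,0,-100,0,0.05],[0,0,-100,0,0.05],[0,0,-100,0,0.05]]' | python3 drive.py
python3 - <<'E'
from h import *
im=bot.camera("top"); cv2.imwrite("pics/top1.png",im)
i=bot.camera_info("top"); h=cv2.cvtColor(im,cv2.COLOR_BGR2HSV).astype(int)
m=np.zeros(h.shape[:2],bool); m[190:345,350:470]=1
print(rect(i,m&(h[...,0]>12)&(h[...,1]>110)&(h[...,2]>95),.028))
p,R=tcp(); print(p)
E
```

```text
time: 3.73
ee_pos: [0.4731, -0.3184, 0.0448]
tcp_rot: [-180.0, 0.1, -0.6]
wrist_force: [-0.2, -0.2, -0.5]
opening: 0.021
grasp_force: 40.0
time: 4.15
ee_pos: [0.472, -0.3175, 0.1134]
tcp_rot: [-179.8, 0.3, -0.6]
wrist_force: [1.5, -1.7, 0.6]
opening: 0.0501
grasp_force: 0.0
time: 4.4
ee_pos: [0.4745, -0.3192, 0.2224]
tcp_rot: [179.8, -0.4, -0.6]
wrist_force: [1.0, -1.3, 0.1]
opening: 0.0497
grasp_force: 0.0
(array([ 0.3837154 , -0.31918877], dtype=float32), array([0.0213268 , 0.11330669], dtype=float32), np.float32(1.198314))
[ 0.47496983 -0.31945596  0.22370692]
```

View pics/top1.png

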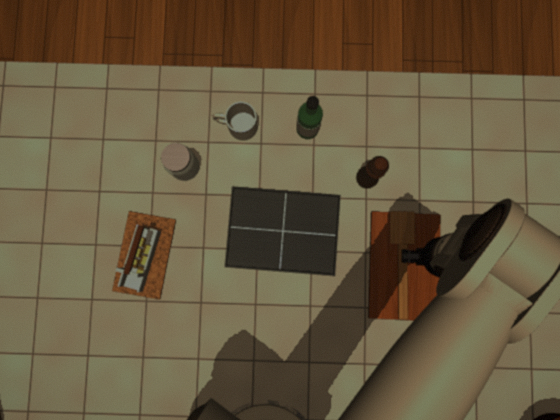

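The turner lies flat on the board around (403,265), its near end at x≈0.327, so its centre is about (0.457,-0.32). Now the shaker.

```bash
echo '[[0,-200,-20,0,0.045],[0,-200,-20,0,0.045],[0,-200,-20,0.5,0.045],[0,-200,-20,1.3,0.045],[0,-200,-20,1.3,0.045]]' | python3 drive.py >/dev/null
python3 - <<'E'
from h import *
p,R=tcp(); print(p,R.as_euler("xyz",degrees=True),bot.get_obs()["q"],"delta tool",R.inv().apply(np.array([.5074,.3005,.16])-p))
E
```

```text
[ 0.47551156 -0.11696681  0.23613258] [-1.79999180e+02 -7.07644082e-02 -1.38391369e+01] [-1.38197352e+01 -3.71942000e+00 -9.39726552e-01  9.27089288e+01
  7.96033587e-04  1.80019402e+02] delta tool [-0.06898793 -0.41297473  0.07605334]
```

To row units: -0.2 m is -200, -0.07 m is -70, -36 degrees is -3.6.

```bash
echo '[[-70,-200,0,-3.6,0.045],[-70,-200,0,-3.6,0.045],[-70,-200,0,-3.6,0.045],[-70,-200,0,-3.6,0.045],[-70,-200,0,-3.6,0.045]]' | python3 drive.py >/dev/null
echo '[[0,0,0,-3.6,0.045],[0,0,0,-3.6,0.045],[0,0,0,-3.6,0.045],[0,0,0,-3.6,0.045],[0,0,0,-3.6,0.045]]' | python3 drive.py >/dev/null
echo '[[0,0,0,-3.6,0.045],[0,0,0,-3.6,0.045],[0,0,0,-3.6,0.045],[0,0,0,-3.6,0.045],[0,0,0,-3.6,0.045]]' | python3 drive.py >/dev/null
echo '[[0,0,0,-3.6,0.045],[0,0,0,-3.6,0.045],[0,0,0,-3.6,0.045],[0,0,0,-3.6,0.045],[0,0,0,-3.6,0.045]]' | python3 drive.py >/dev/null
echo '[[0,0,0,-3.6,0.045],[0,0,0,-3.6,0.045],[0,0,0,-3.6,0.045],[0,0,0,-3.6,0.045],[0,0,0,-3.6,0.045]]' | python3 drive.py >/dev/null
python3 - <<'E'
from h import *
p,R=tcp(); print(p,R.as_euler("xyz",degrees=True),bot.get_obs()["q"],"delta tool",R.inv().apply(np.array([.5074,.3005,.16])-p))
E
```

```text
[0.45541263 0.08869208 0.23588503] [1.79977770e+02 5.00259629e-02 1.65757628e+02] [ 1.10211648e+01 -7.19198019e+00 -4.17114901e+00  9.29661027e+01
 -1.24650942e-03  2.52635265e+01] delta tool [0.00178667 0.21805842 0.07596811]
```

To row units: 0.2 m is 200, 0.03 m is 30.

```bash
echo '[[2,200,30,0,0.045],[2,200,30,0,0.045],[2,200,30,0,0.045],[2,200,30,0,0.045],[2,200,30,0,0.045]]' | python3 drive.py >/dev/null
echo '[[0,18,0,0,0.045],[0,18,30,0,0.045],[0,18,30,0,0.045],[0,18,30,0,0.045]]' | python3 drive.py >/dev/null
python3 - <<'E'
from h import *
i=bot.camera_info("wrist"); p,R=tcp(); im=bot.camera("wrist"); cv2.imwrite("pics/w2.png",im)
print(p,R.as_euler("xyz",degrees=True),"delta tool",R.inv().apply(np.array([.5074,.3005,.106])-p)); print(proj(i,[.5074,.3005,.105]),proj(i,[.4174,.3230,.105]),proj(i,[.5268,.2956,.105]))
E
```

```text
[0.50760051 0.29969479 0.17435329] [-1.79870724e+02 -1.24612789e-01  1.65419063e+02] delta tool [0.0002481  0.00088303 0.06835217]
[280.24544264 234.0252995 ] [278.7773593   74.97271519] [280.43754564 262.96198198]
```

View pics/w2.png

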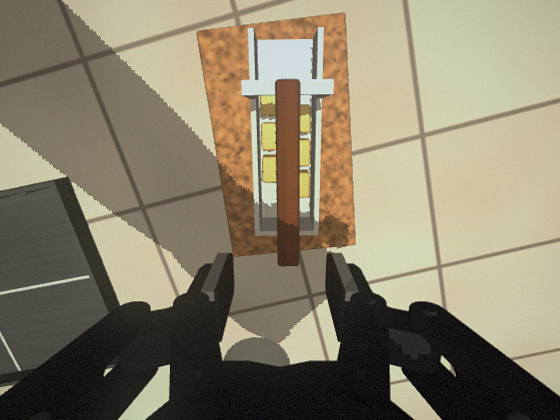

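The bar is at column 288, rows 79–265. That is about 8 px (4.5 mm) right of both the prediction and the finger mid-line. Chunks sit in two staggered rows. I'll shift and descend.

```bash
python3 - <<'E'
from h import *
i=bot.camera_info("wrist"); p,R=tcp()
print(p, R.inv().apply(ray(i,(288,234),.105)-p),R.inv().apply(ray(i,(280.5,234),.105)-p))
E
echo '[[0,0,40,0,0.045],[0,0,40,0,0.045],[0,0,40,0,0.045]]' | python3 drive.py
```

```text
[0.50821016 0.29956689 0.17591439] [-0.00030093  0.00586684  0.07091089] [-0.00030365  0.00111117  0.07091364]
time: 8.0
ee_pos: [0.508, 0.2991, 0.1357]
tcp_rot: [-179.9, -0.1, 165.3]
wrist_force: [-0.7, -0.8, 1.0]
opening: 0.0454
grasp_force: 0.0
```

```bash
echo '[[0,4,15,0,0.045],[0,4,31,0,0.045],[0,4,31,0,0.045]]' | python3 drive.py
echo '[[0,0,0,0,0.008],[0,0,0,0,0.008],[0,0,0,0,0.008],[0,0,0,0,0.008],[0,0,0,0,0.008]]' | python3 drive.py 20
echo '[[0,0,-10,0,0.008],[0,0,-20,0,0.008],[0,0,-30,0,0.008],[0,0,-30,0,0.008]]' | python3 drive.py
python3 - <<'E'
from h import *
cv2.imwrite("pics/s2.png",bot.camera("scene")); im=bot.camera("top"); s=cv2.imread("pics/s2.png")
a=cv2.resize(im[190:310,90:190],None,fx=4,fy=4,interpolation=2)[:480]; c=cv2.resize(s[240:360,340:480],None,fx=2.8,fy=2.8)
o=np.zeros((480,800,3),np.uint8); o[:,:400]=a; o[:336,402:794]=c; cv2.imwrite("pics/c2.png",o)
E
```

```text
time: 8.25
ee_pos: [0.5096, 0.3036, 0.1046]
tcp_rot: [-180.0, -0.0, 165.4]
wrist_force: [1.0, 0.8, 0.1]
opening: 0.045
grasp_force: 0.0
time: 8.67
ee_pos: [0.5104, 0.3043, 0.1067]
tcp_rot: [179.9, 0.1, 165.4]
wrist_force: [-0.5, -0.5, 7.7]
opening: 0.0137
grasp_force: 21.9
time: 9.0
ee_pos: [0.5105, 0.3045, 0.1375]
tcp_rot: [179.8, 0.1, 165.4]
wrist_force: [0.6, -0.4, -1.7]
opening: 0.0136
grasp_force: 20.6
```

View pics/c2.png

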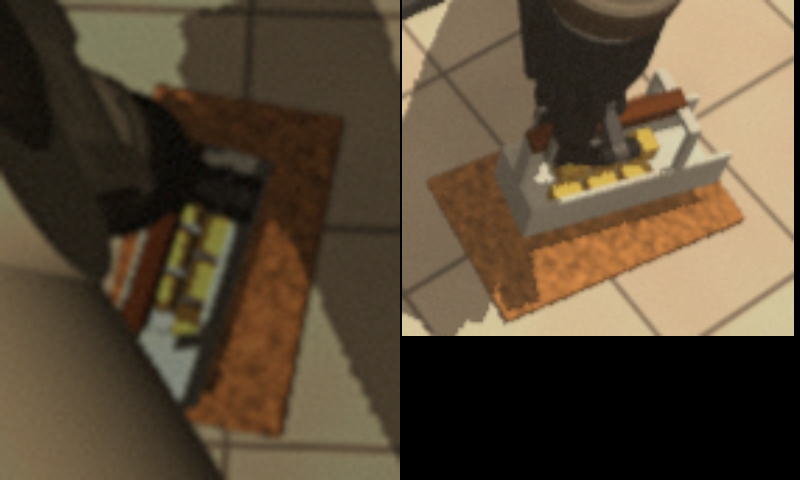

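The shaker is held and still level after a 30 mm lift at 20 N. A sharp upward jerk at low grip should let it pivot outlet-down a little. I'll try that and measure the tilt.

```bash
cat > tilt.py <<'E'
from h import *
# wall/bar slope in scene view: fit bar's dark-red pixels, intersect with vertical plane of the bar
import sys
def tilt(tag=None):
    im=bot.camera("scene"); p,R=tcp(); i=bot.camera_info("scene")
    if tag: cv2.imwrite(f"pics/{tag}.png",im)
    g=p+R.apply([0,0,.006]); ax=R.apply([1,0,0])
    K,E=np.array(i["mtx"]),np.array(i["extrinsics"])
    h=cv2.cvtColor(im,cv2.COLOR_BGR2HSV).astype(int)
    m=((h[...,0]<10)|(h[...,0]>170))&(h[...,1]>115)&(h[...,2]<140)&(h[...,2]>25)
    u=proj(i,g); yy,xx=np.indices(m.shape); m&=np.hypot(xx-u[0],yy-u[1])<110
    n=R.apply([0,1,0]); pts=[]
    for v,w in np.argwhere(m):
        d=E[:3,:3]@np.linalg.inv(K)@[w,v,1.]; q=E[:3,3]+d*((g-E[:3,3])@n)/(d@n)
        a,z=(q-g)@ax,q[2]-g[2]
        if 0.02<a<.1 and abs(z)<.06: pts.append((a,z))
    pts=np.array(pts); print(len(pts))
    if len(pts)>10:
        # average height per 5 mm bin, robust line
        b=np.array([[np.mean(pts[s][:,0]),np.median(pts[s][:,1])] for k in np.arange(.02,.1,.006) for s in [(pts[:,0]>=k)&(pts[:,0]<k+.006)] if s.sum()>3])
        f=np.polyfit(b[:,0],b[:,1],1); print("outlet-down deg",-np.degrees(np.arctan(f[0])),"extent",b[:,0].min(),b[:,0].max(),np.round(b[:,1]-np.polyval(f,b[:,0]),4))
if __name__=="__main__": tilt(sys.argv[1] if len(sys.argv)>1 else None)
E
python3 tilt.py; echo '[[0,0,-42,0,0.008],[0,0,-75,0,0.008],[0,0,-95,0,0.008],[0,0,-100,0,0.008],[0,0,-100,0,0.008]]' | python3 drive.py; python3 tilt.py s3
```

```text
4
time: 9.57
ee_pos: [0.51, 0.3042, 0.235]
tcp_rot: [179.9, 0.1, 165.4]
wrist_force: [0.5, 0.0, -2.9]
opening: 0.0139
grasp_force: 20.5
3
```

```bash
python3 - <<'E'
from h import *
im=cv2.imread("pics/s3.png"); i=bot.camera_info("scene"); p,R=tcp(); g=p+R.apply([0,0,.006]); u=proj(i,g); print(u)
x,y=int(u[0]),int(u[1]); c=im[y-80:y+110,x-100:x+140]; cv2.imwrite("pics/c3.png",cv2.resize(c,None,fx=3.3,fy=3.1)[:600,:800]); 
h=cv2.cvtColor(im,cv2.COLOR_BGR2HSV)
for a in (.03,.045,.06,.075): 
    q=proj(i,g+R.apply([a,0,0])).astype(int); print(a,q,h[q[1]-4:q[1]+12:3,q[0]].tolist())
E
```

```text
[404.96890972 258.25869755]
0.03 [420 254] [[21, 117, 37], [21, 72, 46], [14, 120, 51], [16, 64, 108], [16, 68, 41], [13, 68, 45]]
0.045 [428 251] [[16, 53, 101], [16, 58, 102], [16, 57, 103], [14, 58, 102], [13, 59, 99], [15, 54, 94]]
0.06 [436 249] [[17, 76, 221], [10, 172, 114], [12, 185, 121], [11, 160, 86], [17, 86, 77], [19, 71, 61]]
0.075 [444 247] [[18, 63, 97], [12, 173, 109], [10, 170, 126], [12, 159, 85], [14, 87, 82], [19, 61, 118]]
```

View pics/c3.png

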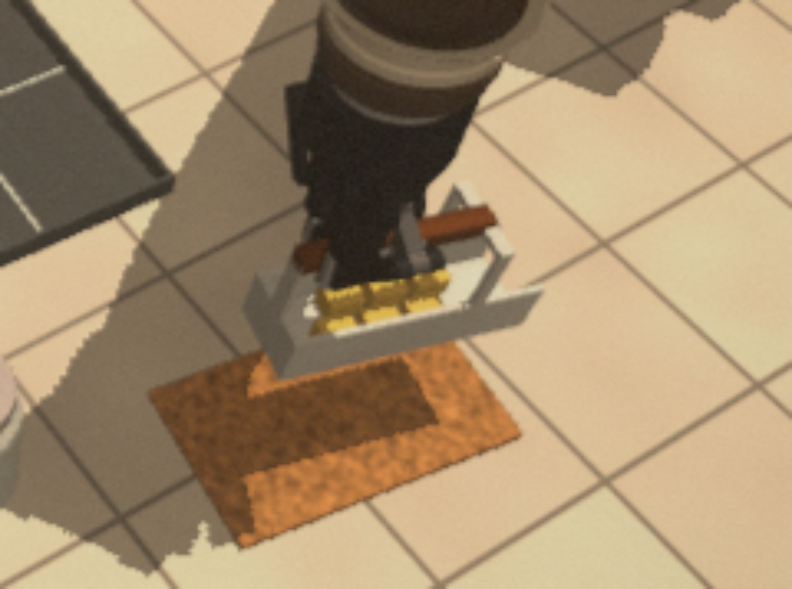

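The shaker is held nearly level and the chunks haven't moved. I'll fix the bar colour threshold and try a stronger bounce.

Careful with the scale: shifts go in mm and turns go in units of 10 degrees. That gives: -0.03 m is -30, 0.05 m is 50.

```bash
sed -i 's/h\[...,0\]<10/h[...,0]<15/; s/>115)/>130)/' tilt.py; python3 tilt.py; echo '[[0,0,15,0,0.008],[0,0,50,0,0.008],[0,0,8,0,0.008],[0,0,-20,0,0.008],[0,0,-30,0,0.008]]' | python3 drive.py;echo '[[0,0,0,0,0.008]]' | python3 drive.py;  python3 tilt.py s4
```

```text
192
outlet-down deg 13.076242119847096 extent 0.030919683239522624 0.09413379736654041 [-0.0043  0.0075  0.0009 -0.0017 -0.0011 -0.0006 -0.0004  0.0009 -0.0007
 -0.0005]
time: 10.08
ee_pos: [0.5083, 0.3032, 0.2631]
tcp_rot: [-179.8, -0.2, 165.4]
wrist_force: [0.1, 0.6, 0.2]
opening: 0.0133
grasp_force: 20.8
time: 10.17
ee_pos: [0.51, 0.3042, 0.2654]
tcp_rot: [179.9, 0.1, 165.4]
wrist_force: [0.0, 1.0, -0.7]
opening: 0.0138
grasp_force: 20.7
128
outlet-down deg 32.81414775699258 extent 0.05421567029614479 0.08853131038298456 [ 0.0019 -0.0003 -0.0006 -0.0016 -0.0012 -0.0006  0.0023]
```

```bash
python3 - <<'E'
from h import *
im=cv2.imread("pics/s4.png"); a=cv2.resize(im[170:390,320:500],None,fx=2.7,fy=2.7)
cv2.imwrite("pics/c4.png",a)
E
```

```text
(no output)
```

View pics/c4.png

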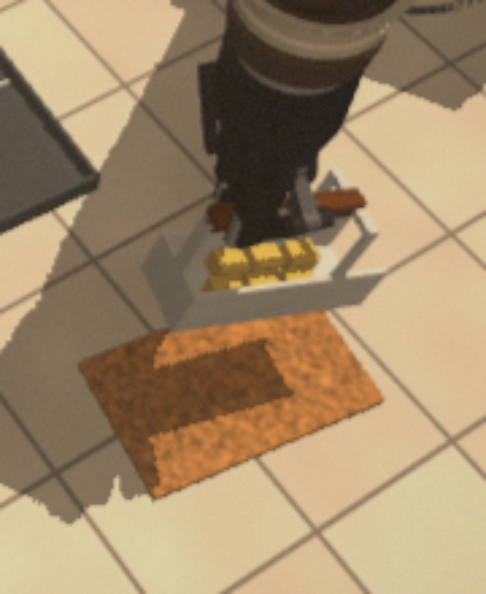

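```bash
python3 - <<'E'
from h import *
i=bot.camera_info("scene"); p,R=tcp(); E=np.array(i["extrinsics"]);K=np.array(i["mtx"]); n=R.apply([0,1,0]); s=np.sign((E[:3,3]-p)@n)
def on(uv):
    d=E[:3,:3]@np.linalg.inv(K)@[*uv,1.]; g=p+n*s*.026; q=E[:3,3]+d*((g-E[:3,3])@n)/(d@n); return (q-g)@R.apply([1,0,0]),q[2]
for a,b in [((384.8,292.2),(458.9,282.2)),((392.9,299.9),(467,281))]:
    A,B=on(a),on(b); print(A,B,np.degrees(np.arctan2(A[1]-B[1],B[0]-A[0])))
E
```

```text
(np.float64(-0.04028119957085122), np.float64(0.17521604455796846)) (np.float64(0.11746954972745285), np.float64(0.13191754718580995)) 15.348234964707403
(np.float64(-0.01756454831620257), np.float64(0.13524835991404838)) (np.float64(0.13584267355911414), np.float64(0.1272986415732762)) 2.9664720902438555
```

The shaker is now about 15° outlet-down with the chunks still in place, and its outlet is about 0.118 m ahead of and 0.134 m below the TCP. I'll lock it at 120 N and carry it over the tray with the outlet pointing to tray -y.

To row units: -2 degrees is -0.2.

```bash
echo '[[0,0,0,0,0.008],[0,0,0,-0.2,0.008],[0,0,0,-0.7,0.008],[0,0,0,-1.4,0.008],[0,0,0,-2,0.008]]' | python3 drive.py 120 >/dev/null
for k in 1 2; do :; done
echo '[[0,0,0,-0.6,0.008],[0,0,0,-1.3,0.008],[0,0,0,-2,0.008],[0,0,0,-2.7,0.008],[0,0,0,-3.4,0.008]]' | python3 drive.py
echo '[[0,0,0,-0.6,0.008],[0,0,0,-1.3,0.008],[0,0,0,-2,0.008],[0,0,0,-2.7,0.008],[0,0,0,-3.4,0.008]]' | python3 drive.py
python3 - <<'E'
from h import *
p,R=tcp(); y=R.as_euler("xyz",degrees=True)[2]; print(p,y,bot.get_obs()["q"],"delta tool",R.inv().apply(np.array([.593,.160,.19])-p),"to yaw 267: turn",-((267-y)%360))
E
```

```text
time: 11.05
ee_pos: [0.5096, 0.304, 0.2626]
tcp_rot: [180.0, -0.1, -140.3]
wrist_force: [0.5, -0.2, -2.0]
opening: 0.0111
grasp_force: 117.6
time: 11.47
ee_pos: [0.5096, 0.304, 0.2625]
tcp_rot: [179.9, -0.1, -106.3]
wrist_force: [-0.3, -0.4, -1.8]
opening: 0.0116
grasp_force: 117.6
[0.50956635 0.30402485 0.26253527] -106.26249756820893 [ 3.08182450e+01  1.13669577e+01  1.79092105e+01  9.66465597e+01
  8.01905862e-03 -4.29192172e+01] delta tool [ 0.11480774 -0.1205253   0.07251574] to yaw 267: turn -13.262497568208914
```

To row units: -0.063 m is -63, 0.062 m is 62, -13 degrees is -1.3.

```bash
echo '[[5,-5,0,0,0.008],[15,-15,0,-0.3,0.008],[30,-30,0,-0.6,0.008],[47,-47,0,-1,0.008],[62,-63,0,-1.3,0.008]]' | python3 drive.py >/dev/null
echo '[[12,-18,0,0,0.008],[24,-36,5,0,0.008],[34,-52,15,0,0.008],[40,-62,25,0,0.008],[40,-66,40,0,0.008]]' | python3 drive.py >/dev/null
cat > see.py <<'E'
from h import *
from scipy import ndimage as nd
T=np.array([.5334,-.0267]); a=np.radians(-3); M=np.array([[np.cos(a),np.sin(a)],[-np.sin(a),np.cos(a)]])
def yellow(im):
    h=cv2.cvtColor(im,cv2.COLOR_BGR2HSV).astype(int); return (h[...,0]>=20)&(h[...,0]<=34)&(h[...,1]>140)&(h[...,2]>60)
def see(tag):
    p,R=tcp(); y=R.as_euler("xyz",degrees=True)[2]
    print("t",bot.get_obs()["time"],"tcp",np.round(p,4),"yaw",round(y,1),"tcp in tray",np.round(M@(p[:2]-T),4),"outlet in tray",np.round(M@((p+R.apply([.118,0,.134]))[:2]-T),4))
    for n in("top","scene","wrist"):
        i=bot.camera_info(n); im=bot.camera(n); cv2.imwrite(f"pics/{tag}_{n}.png",im)
        l,k=nd.label(yellow(im)); out=[]
        for j in range(1,k+1):
            s=(l==j).sum()
            if s<(15 if n!="wrist" else 60): continue
            v,u=nd.center_of_mass(l==j); q=M@(ray(i,(u,v),.016)[:2]-T)
            out.append((int(u),int(v),int(s),"tray",*np.round(q,3)) if abs(q[0])<.11 and abs(q[1])<.145 else (int(u),int(v),int(s)))
        print(n,out)
import sys; see(sys.argv[1])
E
python3 see.py a1
python3 - <<'E'
from h import *
p,R=tcp(); print("delta tool",R.inv().apply(np.array([.593,.160,.19])-p))
E
```

```text
t 12.3 tcp [0.6171 0.1808 0.2227] yaw -93.8 tcp in tray [0.0727 0.2116] outlet in tray [0.0709 0.0936]
top []
scene []
wrist []
delta tool [0.02350704 0.02039602 0.03182156]
```

```bash
python3 - <<'E'
from h import *
def hs(f,x,y): h=cv2.cvtColor(cv2.imread(f),cv2.COLOR_BGR2HSV); return h[y-1:y+2:2,x-1:x+2:2].reshape(-1,3).tolist()
print("s4",hs("pics/s4.png",406,265),"w2",hs("pics/w2.png",269,135),hs("pics/w2.png",305,150),"top",hs("pics/top0.png",147,254))
for n in("top","scene","wrist"):
    h=cv2.cvtColor(cv2.imread(f"pics/a1_{n}.png"),cv2.COLOR_BGR2HSV).astype(int)
    for s in(100,120,140):
        m=(h[...,0]>=19)&(h[...,0]<=36)&(h[...,1]>s)&(h[...,2]>70); w=np.argwhere(m); print(n,s,len(w),np.median(w,axis=0) if len(w) else "")
    w=np.argwhere((h[...,0]>=20)&(h[...,1]>=140)); print(len(w),w.mean(0) if len(w) else "", w.std(0) if len(w) else "")
E
```

```text
s4 [[21, 161, 220], [21, 168, 219], [21, 165, 221], [22, 159, 221]] w2 [[30, 111, 213], [31, 109, 216], [30, 111, 213], [29, 109, 213]] [[30, 114, 211], [29, 112, 212], [28, 116, 214], [30, 115, 209]] top [[27, 136, 101], [30, 79, 116], [20, 95, 67], [28, 43, 106]]
top 100 779 [263. 194.]
top 120 44 [193. 209.]
top 140 42 [193.  209.5]
63 [249.58730159 346.73015873] [133.76497215 167.6844359 ]
scene 100 220 [250.5 303. ]
scene 120 192 [252. 302.]
scene 140 180 [252. 302.]
15 [163.6 392. ] [104.66632696 117.68885532]
wrist 100 2413 [171. 296.]
wrist 120 2341 [172. 296.]
wrist 140 41 [150. 254.]
980 [379.94897959 379.47244898] [ 56.47256376 117.41409476]
```

```bash
sed -i 's/^def yellow.*/def yellow(im,s):/; s/return (h\[...,0\]>=20)&(h\[...,0\]<=34)&(h\[...,1\]>140)&(h\[...,2\]>60)/return (h[...,0]>=18)\&(h[...,0]<=36)\&(h[...,1]>s)\&(h[...,2]>70)/; s/yellow(im))/yellow(im,dict(top=115,scene=135,wrist=100)[n]))/' see.py
sed -i 's/(15 if/(8 if/' see.py
echo '[[5,3,6,0,0.008],[14,10,14,0,0.008],[20,17,24,0,0.008],[23,20,30,0,0.008],[23,20,32,0,0.008]]' | python3 drive.py >/dev/null; python3 see.py a2
```

```text
t 12.8667 tcp [0.5932 0.1607 0.1921] yaw -93.6 tcp in tray [0.0499 0.1903] outlet in tray [0.0485 0.0723]
top [(242, 202, 25, 'tray', np.float64(0.06), np.float64(0.104)), (206, 205, 46), (218, 205, 30), (230, 207, 27, 'tray', np.float64(0.045), np.float64(0.132))]
scene [(304, 245, 351, 'tray', np.float64(0.02), np.float64(0.103))]
wrist [(259, 100, 77, 'tray', np.float64(0.068), np.float64(0.107)), (302, 119, 510, 'tray', np.float64(0.03), np.float64(0.124)), (256, 141, 435, 'tray', np.float64(0.071), np.float64(0.142)), (300, 165, 330), (254, 189, 578), (302, 207, 489)]
```

All six chunks are visible in the wrist view at rows 100–207, staggered. First gentle shake: ramp forward, then stop abruptly.

To row units: -0.022 m is -22, -0.012 m is -12.

```bash
echo '[[-8,0,0,0,0.008],[-22,0,0,0,0.008],[-12,0,0,0,0.008],[12,0,0,0,0.008],[12,0,0,0,0.008]]' | python3 drive.py >/dev/null; python3 see.py a3
```

```text
t 13.4333 tcp [0.5935 0.1476 0.1925] yaw -93.6 tcp in tray [0.0509 0.1772] outlet in tray [0.0496 0.059 ]
top [(254, 204, 76, 'tray', np.float64(0.058), np.float64(0.074)), (218, 205, 43), (231, 206, 35, 'tray', np.float64(0.049), np.float64(0.13)), (246, 209, 19, 'tray', np.float64(0.045), np.float64(0.092))]
scene [(285, 225, 19, 'tray', np.float64(0.03), np.float64(0.033)), (300, 240, 275, 'tray', np.float64(0.02), np.float64(0.087))]
wrist [(276, 45, 1093, 'tray', np.float64(0.052), np.float64(0.052)), (256, 112, 378, 'tray', np.float64(0.07), np.float64(0.105)), (302, 101, 222, 'tray', np.float64(0.03), np.float64(0.096)), (300, 139, 341, 'tray', np.float64(0.032), np.float64(0.129)), (254, 160, 562), (302, 186, 457)]
```

```bash
cat > out.py <<'E'
from h import *
p,R=tcp(); i=bot.camera_info("wrist")
for d in (0,.02,.04): print("inside",d,proj(i,p+R.apply([.118-d*.966,0,.130-d*.26])).round(), end=" ")
for d in (.01,.03,.05): print("tray ahead",d,proj(i,np.append((p+R.apply([.118+d,0,0]))[:2],.015)).round(),end=" ")
im=cv2.imread("pics/a3_wrist.png"); from see_util import *
E
sed -i '$d' out.py; python3 - <<'E'
exec(open('out.py').read())
h=cv2.cvtColor(cv2.imread("pics/a3_wrist.png"),cv2.COLOR_BGR2HSV).astype(int)
m=(h[...,0]>=18)&(h[...,0]<=36)&(h[...,1]>100)&(h[...,2]>70)
w=np.argwhere(m[:75]); print(w.min(0),w.max(0))
t=cv2.imread("pics/a3_top.png"); print(proj(bot.camera_info("top"),p+R.apply([.118,0,.134])))
cv2.imwrite("pics/v.png",np.hstack([cv2.resize(cv2.imread("pics/a3_wrist.png")[:250,180:380],None,fx=2,fy=2)]))
E
```

```text
inside 0 [280.  46.] inside 0.02 [280.  75.] inside 0.04 [280. 104.] tray ahead 0.01 [280.  44.] tray ahead 0.03 [280.  17.] tray ahead 0.05 [280. -11.] [ 26 260] [ 71 309]
[258.81295955 206.24978547]
```

The front chunk now sits about 12 mm inside the outlet and the others have followed by 25 mm or less, so roughly one chunk should come out per shake. Repeat here.

```bash
echo '[[-8,0,0,0,0.008],[-20,0,0,0,0.008],[-16,0,0,0,0.008],[6,0,0,0,0.008],[6,0,0,0,0.008]]' | python3 drive.py >/dev/null; python3 see.py a4; python3 out.py
```

```text
t 14.0 tcp [0.5929 0.142  0.1922] yaw -93.6 tcp in tray [0.0506 0.1716] outlet in tray [0.0494 0.0534]
top [(254, 206, 99, 'tray', np.float64(0.053), np.float64(0.074)), (227, 206, 44, 'tray', np.float64(0.046), np.float64(0.141)), (239, 207, 26, 'tray', np.float64(0.048), np.float64(0.109)), (272, 209, 74, 'tray', np.float64(0.05), np.float64(0.029))]
scene [(295, 234, 220, 'tray', np.float64(0.022), np.float64(0.068)), (271, 227, 10, 'tray', np.float64(0.061), np.float64(0.024))]
wrist [(288, 39, 1683, 'tray', np.float64(0.042), np.float64(0.042)), (264, 67, 163, 'tray', np.float64(0.062), np.float64(0.062)), (257, 98, 81, 'tray', np.float64(0.069), np.float64(0.087)), (300, 114, 362, 'tray', np.float64(0.031), np.float64(0.101)), (255, 134, 521, 'tray', np.float64(0.072), np.float64(0.118)), (302, 162, 484, 'tray', np.float64(0.029), np.float64(0.144))]
inside 0 [280.  46.] inside 0.02 [280.  75.] inside 0.04 [280. 104.] tray ahead 0.01 [280.  44.] tray ahead 0.03 [280.  17.] tray ahead 0.05 [280. -11.]
```

One chunk is down at tray (0.050, 0.029) and the next is at the lip. Next quadrant: -x, +y.

To row units: 0.068 m is 68, 0.052 m is 52.

```bash
echo '[[-2,6,0,0,0.008],[-4,18,0,0,0.008],[-6,34,0,0,0.008],[-8,52,0,0,0.008],[-10,68,0,0,0.008]]' | python3 drive.py >/dev/null;echo '[[0,14,0,0,0.008],[0,24,0,0,0.008],[0,30,0,0,0.008],[0,34,0,0,0.008]]' | python3 drive.py >/dev/null; python3 see.py a5
```

```text
t 14.9 tcp [0.4913 0.1596 0.1925] yaw -93.6 tcp in tray [-0.0518  0.1838] outlet in tray [-0.0529  0.0659]
top [(272, 209, 72, 'tray', np.float64(0.05), np.float64(0.029)), (260, 211, 61, 'tray', np.float64(0.04), np.float64(0.057)), (227, 240, 10, 'tray', np.float64(-0.035), np.float64(0.132)), (244, 246, 50, 'tray', np.float64(-0.046), np.float64(0.089)), (219, 251, 25)]
scene [(307, 5, 261), (341, 218, 256, 'tray', np.float64(-0.094), np.float64(0.077)), (281, 231, 179, 'tray', np.float64(0.047), np.float64(0.043))]
wrist [(154, 12, 728, 'tray', np.float64(0.049), np.float64(0.031)), (167, 46, 734, 'tray', np.float64(0.041), np.float64(0.057)), (273, 62, 390, 'tray', np.float64(-0.048), np.float64(0.07)), (301, 110, 319, 'tray', np.float64(-0.071), np.float64(0.109)), (256, 129, 445, 'tray', np.float64(-0.031), np.float64(0.125)), (302, 157, 464)]
```

Two chunks are in (+,+) and four are still in the shaker. Small shake here.

To row units: -0.018 m is -18, -0.016 m is -16.

```bash
echo '[[-6,0,0,0,0.008],[-18,0,0,0,0.008],[-16,0,0,0,0.008],[4,0,0,0,0.008],[4,0,0,0,0.008]]' | python3 drive.py >/dev/null; python3 see.py a6
```

```text
t 15.4667 tcp [0.4917 0.1542 0.1921] yaw -93.6 tcp in tray [-0.0511  0.1785] outlet in tray [-0.0525  0.0604]
top [(272, 209, 72, 'tray', np.float64(0.05), np.float64(0.029)), (260, 212, 62, 'tray', np.float64(0.04), np.float64(0.057)), (254, 247, 86, 'tray', np.float64(-0.049), np.float64(0.065)), (243, 251, 32, 'tray', np.float64(-0.06), np.float64(0.092)), (227, 252, 32, 'tray', np.float64(-0.065), np.float64(0.13))]
scene [(307, 5, 262), (337, 214, 215, 'tray', np.float64(-0.093), np.float64(0.064)), (281, 231, 179, 'tray', np.float64(0.047), np.float64(0.043))]
wrist [(153, 15, 869, 'tray', np.float64(0.05), np.float64(0.029)), (279, 34, 899, 'tray', np.float64(-0.052), np.float64(0.045)), (168, 52, 720, 'tray', np.float64(0.041), np.float64(0.057)), (292, 66, 104, 'tray', np.float64(-0.064), np.float64(0.069)), (256, 110, 377, 'tray', np.float64(-0.032), np.float64(0.104)), (300, 97, 63, 'tray', np.float64(-0.07), np.float64(0.094)), (302, 137, 472, 'tray', np.float64(-0.072), np.float64(0.128))]
```

To row units: -0.012 m is -12, -0.01 m is -10.

```bash
echo '[[-5,0,0,0,0.008],[-12,0,0,0,0.008],[-10,0,0,0,0.008],[2,0,0,0,0.008],[2,0,0,0,0.008]]' | python3 drive.py >/dev/null; python3 see.py a7
```

```text
t 16.0333 tcp [0.4913 0.1522 0.1922] yaw -93.6 tcp in tray [-0.0514  0.1764] outlet in tray [-0.0527  0.0583]
top [(272, 209, 72, 'tray', np.float64(0.05), np.float64(0.029)), (260, 212, 61, 'tray', np.float64(0.04), np.float64(0.057)), (243, 244, 10, 'tray', np.float64(-0.042), np.float64(0.093)), (250, 250, 30, 'tray', np.float64(-0.055), np.float64(0.074)), (268, 252, 76, 'tray', np.float64(-0.057), np.float64(0.03)), (231, 252, 25, 'tray', np.float64(-0.064), np.float64(0.121)), (246, 253, 9, 'tray', np.float64(-0.063), np.float64(0.083))]
scene [(307, 5, 263), (330, 208, 102, 'tray', np.float64(-0.088), np.float64(0.041)), (313, 210, 22, 'tray', np.float64(-0.048), np.float64(0.026)), (340, 216, 103, 'tray', np.float64(-0.096), np.float64(0.072)), (281, 231, 181, 'tray', np.float64(0.047), np.float64(0.043))]
wrist [(153, 18, 899, 'tray', np.float64(0.05), np.float64(0.029)), (283, 18, 760, 'tray', np.float64(-0.056), np.float64(0.03)), (168, 55, 711, 'tray', np.float64(0.041), np.float64(0.057)), (288, 61, 521, 'tray', np.float64(-0.06), np.float64(0.062)), (256, 105, 257, 'tray', np.float64(-0.032), np.float64(0.098)), (301, 128, 429, 'tray', np.float64(-0.072), np.float64(0.118))]
```

Chunk three is at (-0.057, 0.030), leaving three in the shaker. I'll glide forward gently to y<0.

```bash
echo '[[8,0,0,0,0.008],[18,0,0,0,0.008],[30,0,0,0,0.008],[42,0,0,0,0.008],[54,0,0,0,0.008]]' | python3 drive.py >/dev/null; echo '[[12,0,0,0,0.008],[24,0,0,0,0.008],[34,0,0,0,0.008],[41,0,0,0,0.008],[46,0,0,0,0.008]]' | python3 drive.py >/dev/null;echo '[[3,0,0,0,0.008],[4,0,0,0,0.008]]' | python3 drive.py>/dev/null; python3 see.py a8
```

```text
t 17.1833 tcp [0.485  0.0491 0.1923] yaw -93.6 tcp in tray [-0.0523  0.0731] outlet in tray [-0.0536 -0.0448]
top [(272, 209, 28, 'tray', np.float64(0.049), np.float64(0.028)), (294, 253, 92, 'tray', np.float64(-0.055), np.float64(-0.033))]
scene [(304, 6, 193), (305, 176, 74, 'tray', np.float64(-0.088), np.float64(-0.075)), (315, 184, 91, 'tray', np.float64(-0.095), np.float64(-0.042)), (315, 212, 60, 'tray', np.float64(-0.05), np.float64(0.033)), (281, 231, 186, 'tray', np.float64(0.047), np.float64(0.044))]
wrist [(283, 58, 851, 'tray', np.float64(-0.057), np.float64(-0.044)), (257, 101, 132, 'tray', np.float64(-0.034), np.float64(-0.009)), (300, 125, 357, 'tray', np.float64(-0.072), np.float64(0.011)), (166, 146, 610, 'tray', np.float64(0.05), np.float64(0.028)), (180, 177, 511, 'tray', np.float64(0.041), np.float64(0.057))]
```

Three are still held. Shake over (-x,-y).

To row units: -0.016 m is -16, -0.014 m is -14.

```bash
echo '[[-6,0,0,0,0.008],[-16,0,0,0,0.008],[-14,0,0,0,0.008],[2,0,0,0,0.008],[2,0,0,0,0.008]]' | python3 drive.py >/dev/null; python3 see.py a9
```

```text
t 17.75 tcp [0.4847 0.047  0.1923] yaw -93.6 tcp in tray [-0.0525  0.071 ] outlet in tray [-0.0537 -0.0471]
top [(273, 209, 30, 'tray', np.float64(0.05), np.float64(0.027)), (293, 250, 45, 'tray', np.float64(-0.048), np.float64(-0.03))]
scene [(305, 6, 194), (310, 180, 125, 'tray', np.float64(-0.091), np.float64(-0.057)), (315, 212, 67, 'tray', np.float64(-0.05), np.float64(0.033)), (281, 231, 180, 'tray', np.float64(0.047), np.float64(0.043))]
wrist [(272, 64, 261, 'tray', np.float64(-0.048), np.float64(-0.041)), (300, 114, 364, 'tray', np.float64(-0.072), np.float64(0.0)), (167, 148, 610, 'tray', np.float64(0.05), np.float64(0.028)), (180, 179, 510, 'tray', np.float64(0.041), np.float64(0.057))]
```

The front chunk has left the shaker, but it's hidden from all three cameras. I'll move across to (+x,-y) and check.

```bash
echo '[[0,-6,0,0,0.008],[0,-16,0,0,0.008],[0,-30,0,0,0.008],[0,-46,0,0,0.008],[0,-62,0,0,0.008]]' | python3 drive.py >/dev/null;echo '[[0,-14,0,0,0.008],[0,-26,0,0,0.008],[0,-34,0,0,0.008],[0,-38,0,0,0.008],[0,-40,0,0,0.008]]' | python3 drive.py >/dev/null; python3 see.py b1
```

```text
t 18.7333 tcp [0.5872 0.041  0.1918] yaw -93.6 tcp in tray [0.0502 0.0705] outlet in tray [ 0.0488 -0.0475]
top [(297, 207, 61, 'tray', np.float64(0.058), np.float64(-0.032)), (290, 260, 29, 'tray', np.float64(-0.071), np.float64(-0.026))]
scene [(309, 193, 83, 'tray', np.float64(-0.068), np.float64(-0.023)), (268, 196, 149, 'tray', np.float64(0.024), np.float64(-0.063)), (316, 211, 90, 'tray', np.float64(-0.054), np.float64(0.032)), (274, 229, 37, 'tray', np.float64(0.058), np.float64(0.032)), (286, 238, 28, 'tray', np.float64(0.045), np.float64(0.067))]
wrist [(277, 61, 452, 'tray', np.float64(0.05), np.float64(-0.044)), (416, 83, 716, 'tray', np.float64(-0.069), np.float64(-0.025)), (298, 113, 194, 'tray', np.float64(0.032), np.float64(-0.002)), (394, 149, 634, 'tray', np.float64(-0.055), np.float64(0.03))]
```

Chunk four is at (-0.069, -0.025), good. The last two go here.

```bash
echo '[[-6,0,0,0,0.008],[-16,0,0,0,0.008],[-14,0,0,0,0.008],[2,0,0,0,0.008],[2,0,0,0,0.008]]' | python3 drive.py >/dev/null; python3 see.py b2;echo '[[-6,0,0,0,0.008],[-18,0,0,0,0.008],[-16,0,0,0,0.008],[2,0,0,0,0.008],[2,0,0,0,0.008]]' | python3 drive.py >/dev/null; python3 see.py b3
```

```text
t 19.3 tcp [0.5862 0.0382 0.1925] yaw -93.6 tcp in tray [0.0493 0.0676] outlet in tray [ 0.0481 -0.0505]
top [(301, 209, 91, 'tray', np.float64(0.056), np.float64(-0.043)), (289, 211, 8, 'tray', np.float64(0.047), np.float64(-0.014)), (290, 259, 27, 'tray', np.float64(-0.07), np.float64(-0.026))]
scene [(267, 193, 129, 'tray', np.float64(0.023), np.float64(-0.07)), (309, 193, 83, 'tray', np.float64(-0.067), np.float64(-0.024)), (316, 211, 92, 'tray', np.float64(-0.054), np.float64(0.032)), (274, 229, 45, 'tray', np.float64(0.057), np.float64(0.032)), (286, 237, 36, 'tray', np.float64(0.045), np.float64(0.065))]
wrist [(276, 44, 989, 'tray', np.float64(0.051), np.float64(-0.059)), (415, 86, 711, 'tray', np.float64(-0.069), np.float64(-0.025)), (298, 104, 123, 'tray', np.float64(0.032), np.float64(-0.012)), (393, 151, 611, 'tray', np.float64(-0.055), np.float64(0.03))]
t 19.8667 tcp [0.5863 0.0364 0.1922] yaw -93.6 tcp in tray [0.0495 0.0658] outlet in tray [ 0.0483 -0.0523]
top [(298, 210, 39, 'tray', np.float64(0.052), np.float64(-0.034)), (317, 213, 70, 'tray', np.float64(0.048), np.float64(-0.082)), (290, 260, 32, 'tray', np.float64(-0.071), np.float64(-0.025))]
scene [(266, 193, 82, 'tray', np.float64(0.023), np.float64(-0.073)), (309, 193, 83, 'tray', np.float64(-0.068), np.float64(-0.024)), (316, 211, 92, 'tray', np.float64(-0.054), np.float64(0.032)), (274, 229, 48, 'tray', np.float64(0.058), np.float64(0.032)), (286, 237, 42, 'tray', np.float64(0.045), np.float64(0.064))]
wrist [(278, 17, 748, 'tray', np.float64(0.049), np.float64(-0.081)), (287, 66, 127, 'tray', np.float64(0.042), np.float64(-0.044)), (415, 88, 702, 'tray', np.float64(-0.069), np.float64(-0.025)), (393, 152, 612, 'tray', np.float64(-0.055), np.float64(0.03))]
```

Five are down, and the last is at the lip. I'll slide sideways to avoid stacking it on the chunk at (0.048,-0.082).

```bash
echo '[[0,6,0,0,0.008],[0,16,0,0,0.008],[0,30,0,0,0.008],[0,40,0,0,0.008],[0,46,0,0,0.008]]' | python3 drive.py >/dev/null; echo '[[0,3,0,0,0.008],[-6,3,0,0,0.008],[-16,3,0,0,0.008],[-14,3,0,0,0.008],[2,3,0,0,0.008]]' | python3 drive.py >/dev/null;echo '[[0,0,0,0,0.008],[0,0,0,0,0.008]]' | python3 drive.py >/dev/null; python3 see.py b4
```

```text
t 21.0167 tcp [0.5377 0.0381 0.1921] yaw -93.6 tcp in tray [0.0009 0.065 ] outlet in tray [-0.0005 -0.053 ]
top [(317, 213, 69, 'tray', np.float64(0.048), np.float64(-0.081)), (298, 232, 67, 'tray', np.float64(-0.002), np.float64(-0.039)), (290, 260, 33, 'tray', np.float64(-0.071), np.float64(-0.026))]
scene [(284, 182, 93, 'tray', np.float64(-0.031), np.float64(-0.082)), (255, 195, 84, 'tray', np.float64(0.051), np.float64(-0.08)), (281, 231, 185, 'tray', np.float64(0.047), np.float64(0.043))]
wrist [(218, 19, 800, 'tray', np.float64(0.049), np.float64(-0.081)), (286, 61, 508, 'tray', np.float64(-0.006), np.float64(-0.05)), (359, 90, 620, 'tray', np.float64(-0.07), np.float64(-0.026)), (224, 154, 501, 'tray', np.float64(0.051), np.float64(0.028)), (340, 155, 550, 'tray', np.float64(-0.056), np.float64(0.03)), (230, 186, 171, 'tray', np.float64(0.047), np.float64(0.058))]
```

```bash
echo '[[-6,0,0,0,0.008],[-18,0,0,0,0.008],[-16,0,0,0,0.008],[2,0,0,0,0.008],[2,0,0,0,0.008]]' | python3 drive.py >/dev/null; echo '[[-6,0,0,0,0.008],[-18,0,0,0,0.008],[-16,0,0,0,0.008],[2,0,0,0,0.008],[2,0,0,0,0.008]]' | python3 drive.py >/dev/null; python3 see.py b5
```

```text
t 22.0 tcp [0.5371 0.0339 0.1923] yaw -93.6 tcp in tray [0.0005 0.0607] outlet in tray [-0.0007 -0.0574]
top [(317, 213, 69, 'tray', np.float64(0.048), np.float64(-0.081)), (317, 234, 70, 'tray', np.float64(-0.004), np.float64(-0.086)), (290, 259, 32, 'tray', np.float64(-0.07), np.float64(-0.025))]
scene [(255, 195, 84, 'tray', np.float64(0.05), np.float64(-0.079)), (281, 231, 183, 'tray', np.float64(0.047), np.float64(0.043))]
wrist [(281, 17, 764, 'tray', np.float64(-0.003), np.float64(-0.086)), (219, 25, 784, 'tray', np.float64(0.049), np.float64(-0.081)), (359, 95, 615, 'tray', np.float64(-0.07), np.float64(-0.026)), (224, 158, 497, 'tray', np.float64(0.051), np.float64(0.028)), (340, 159, 552, 'tray', np.float64(-0.056), np.float64(0.03)), (230, 190, 172, 'tray', np.float64(0.047), np.float64(0.058))]
```

All six are on the tray in one layer: (0.05,0.03), (0.047,0.058), (-0.056,0.03), (-0.07,-0.026), (0.049,-0.081), (-0.003,-0.086). Every quarter is covered. I'll lift and return to the mat.

To row units: -0.07 m is -70, -0.05 m is -50.

```bash
echo '[[0,0,-20,0,0.008],[0,0,-50,0,0.008],[-20,0,-70,0,0.008],[-50,10,-80,0,0.008],[-85,20,-80,0,0.008]]' | python3 drive.py >/dev/null
echo '[[-35,10,0,0,0.008],[-70,20,0,0,0.008],[-105,30,0,0,0.008],[-140,34,0,0,0.008],[-170,34,0,0,0.008]]' | python3 drive.py >/dev/null
echo '[[-10,0,0,0.7,0.008],[-17,0,0,1.4,0.008],[-17,0,0,2.1,0.008],[-17,0,0,2.8,0.008],[-17,0,0,3.5,0.008]]' | python3 drive.py >/dev/null
echo '[[0,0,0,0.7,0.008],[0,0,0,1.4,0.008],[0,0,0,2.1,0.008],[0,0,0,2.8,0.008],[0,0,0,3.5,0.008]]' | python3 drive.py >/dev/null
echo '[[0,0,0,0.7,0.008],[0,0,0,1.4,0.008],[0,0,0,2.1,0.008],[0,0,0,2.8,0.008],[0,0,0,3.1,0.008]]' | python3 drive.py >/dev/null
python3 - <<'E'
from h import *
p,R=tcp(); print(p,R.as_euler("xyz",degrees=True)[2],"delta tool",R.inv().apply(np.array([.500,.309,.16])-p))
E
python3 tilt.py
```

```text
[0.49999005 0.30974022 0.27222137] 165.01749240591838 delta tool [-0.00021402 -0.00072311  0.11222128]
122
outlet-down deg 25.07287569346335 extent 0.03082208164819709 0.09325862075391605 [-0.0029  0.0038  0.0022  0.     -0.0002 -0.0002 -0.0007 -0.002 ]
```

```bash
echo '[[0,0,35,0,0.008],[0,0,70,0,0.008],[0,0,100,0,0.008],[0,0,115,0,0.008],[0,0,121,0,0.008]]' | python3 drive.py
echo '[[0,0,0,0,0.008],[0,0,0,0,0.008],[0,0,3,0,0.008],[0,0,6,0,0.008],[0,0,9,0,0.008]]' | python3 drive.py 20
```

```text
time: 24.7
ee_pos: [0.4989, 0.3088, 0.1479]
tcp_rot: [-179.8, -0.2, 165.5]
wrist_force: [-0.1, -0.3, -2.1]
opening: 0.0115
grasp_force: 117.9
time: 25.12
ee_pos: [0.5007, 0.3093, 0.1431]
tcp_rot: [179.9, 0.1, 165.4]
wrist_force: [1.0, 0.2, -2.3]
opening: 0.0117
grasp_force: 118.0
```

```bash
echo '[[0,0,0,0,0.012],[0,0,0,0,0.012],[-2,0,3,0,0.012],[-4,0,6,0,0.012],[-6,0,9,0,0.012]]' | python3 drive.py 20
echo '[[-2,0,3,0,0.012],[-4,0,6,0,0.012],[-6,0,8,0,0.012],[-6,0,8,0,0.012]]' | python3 drive.py 20
```

```text
time: 25.53
ee_pos: [0.507, 0.3075, 0.134]
tcp_rot: [179.9, 0.1, 165.4]
wrist_force: [2.9, -2.4, 10.1]
opening: 0.012
grasp_force: 81.1
time: 25.87
ee_pos: [0.514, 0.3057, 0.1269]
tcp_rot: [179.9, 0.2, 165.3]
wrist_force: [5.1, -3.2, 8.6]
opening: 0.0125
grasp_force: 81.5
```

```bash
echo '[[-2,0,3,0,0.013],[-4,0,6,0,0.013],[-6,0,9,0,0.013],[-8,0,12,0,0.013],[-10,0,14,0,0.013]]' | python3 drive.py 20
echo '[[-1,0,2,0,0.0135],[-2,0,3,0,0.0135],[-3,0,5,0,0.0135],[-3,0,5,0,0.0135]]' | python3 drive.py 20
python3 tilt.py e1
```

```text
time: 26.28
ee_pos: [0.5229, 0.3034, 0.1121]
tcp_rot: [179.9, 0.1, 165.4]
wrist_force: [3.7, -1.9, 4.1]
opening: 0.0133
grasp_force: 41.1
time: 26.62
ee_pos: [0.5245, 0.3027, 0.1073]
tcp_rot: [180.0, 0.0, 165.4]
wrist_force: [-1.9, -0.7, 9.2]
opening: 0.0137
grasp_force: 21.4
200
outlet-down deg 22.08278220273905 extent 0.042641113737010405 0.09439344479039169 [ 0.0171 -0.0052 -0.0075 -0.0059 -0.0044 -0.0022  0.0004  0.0029  0.0034
  0.0014]
```

To row units: -0.2 m is -200, -0.16 m is -160.

```bash
echo '[[0,0,0,0,0.02],[0,0,0,0,0.03],[0,0,0,0,0.04],[0,0,0,0,0.04],[0,0,0,0,0.04]]' | python3 drive.py
echo '[[0,0,-20,0,0.04],[0,0,-50,0,0.04],[0,0,-90,0,0.04],[0,0,-120,0,0.04],[0,0,-140,0,0.04]]' | python3 drive.py >/dev/null
echo '[[0,-40,0,0,0.04],[0,-80,0,0,0.04],[0,-120,0,0,0.04],[0,-160,0,0,0.04],[0,-200,0,0,0.04]]' | python3 drive.py >/dev/null
echo '[[0,-40,0,0,0.04],[0,-80,0,0,0.04],[0,-120,0,0,0.04],[0,-160,0,0,0.04],[0,-200,0,0,0.04]]' | python3 drive.py >/dev/null
echo '[[40,-40,0,0,0.04],[60,-80,0,0,0.04],[90,-120,0,0,0.04],[120,-160,0,0,0.04],[120,-160,0,0,0.04]]' | python3 drive.py
python3 see.py f1; python3 - <<'E'
from h import *
a=cv2.imread("pics/f1_top.png")[150:330,90:460]; s=cv2.imread("pics/f1_scene.png")[120:380,180:480]
o=np.zeros((600,800,3),np.uint8); a=cv2.resize(a,(610,297)); o[:297,:610]=a; s=cv2.resize(s,(346,300)); o[299:599,:346]=s
o[299:599,360:760]=cv2.resize(cv2.imread("pics/f1_scene.png")[250:370,330:490],(400,300)); cv2.imwrite("pics/fin.png",o)
E
```

```text
time: 27.08
ee_pos: [0.5243, 0.3026, 0.1059]
tcp_rot: [-180.0, -0.0, 165.4]
wrist_force: [0.5, -0.5, -0.2]
opening: 0.04
grasp_force: 0.0
time: 28.75
ee_pos: [0.265, -0.2098, 0.2464]
tcp_rot: [-180.0, 0.0, 165.4]
wrist_force: [0.3, -0.5, 0.1]
opening: 0.0401
grasp_force: 0.0
t 28.75 tcp [ 0.265  -0.2098  0.2464] yaw 165.4 tcp in tray [-0.2584 -0.1969] outlet in tray [-0.3739 -0.1732]
top [(272, 209, 72, 'tray', np.float64(0.05), np.float64(0.029)), (260, 212, 61, 'tray', np.float64(0.04), np.float64(0.057)), (317, 213, 71, 'tray', np.float64(0.048), np.float64(-0.082)), (317, 234, 71, 'tray', np.float64(-0.004), np.float64(-0.086)), (268, 252, 76, 'tray', np.float64(-0.057), np.float64(0.03)), (290, 260, 72, 'tray', np.float64(-0.071), np.float64(-0.026))]
scene [(307, 5, 259), (273, 186, 69, 'tray', np.float64(-0.002), np.float64(-0.085)), (309, 193, 84, 'tray', np.float64(-0.068), np.float64(-0.024)), (255, 195, 83, 'tray', np.float64(0.05), np.float64(-0.08)), (316, 211, 90, 'tray', np.float64(-0.054), np.float64(0.032)), (281, 231, 181, 'tray', np.float64(0.047), np.float64(0.043))]
wrist [(445, 297, 356, 'tray', np.float64(-0.072), np.float64(-0.026)), (492, 299, 392, 'tray', np.float64(-0.058), np.float64(0.031)), (514, 357, 307, 'tray', np.float64(0.038), np.float64(0.058))]
```

View pics/fin.png

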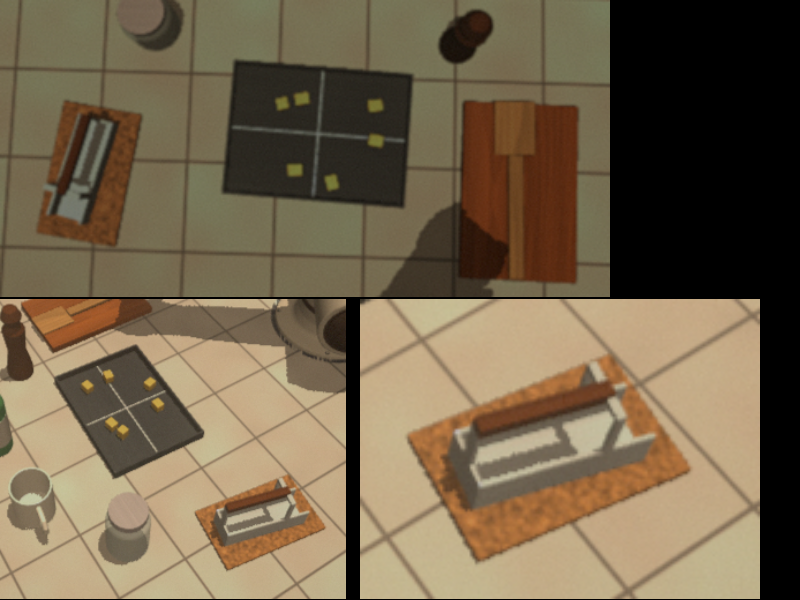

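The final view shows the empty shaker upright on the mat, six separate chunks on the tray with each quarter covered, and the turner flat on the board. Handing in.

```bash
python3 -c "
from workcell import bot
print(bot.job_done())"
```

```text
the job is handed in; nothing more can be done
None
```

I handed the job in at about 29 s of the 72 s limit; no verdict came back, but the last pictures show the turner flat on the board, all six chunks in one layer with every quarter covered, and the empty shaker upright on the mat.

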